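# Feed a scoop of chocolate blocks through the mill's sprung flap

## Robot

A 7-joint arm with a two-finger parallel gripper is mounted at the origin on the work surface. World frame = base frame: x ahead of the robot, y to its left, z up, the work surface at z = 0. Lengths are in mm, angles in rad, forces in N, time in s.
With the tool pointing down it reaches from about 425 to 875 mm from the base axis. Payload 4.7 kg.
Tool frame: the origin (TCP) lies midway between the tips of the shut fingers; the grasp point (between the pads) lies 19 mm behind it; x points along the fingers, y is the direction in which the jaws open and shut, and the axes are right-handed (so a half turn about x gives the same grasp; the last joint's range is limited). The gripper opens to 85 mm and grips with 20 to 120 N. Pads are 22 mm wide; open, the fingers measure 114 mm over their backs; the gripper's body (76 mm by 85 mm) begins 54 mm behind the grasp point. The pads swing forward as they close: fully open they stand 13 mm farther back than shut.
Start: joints at [0.014, 0.321, -0.07, 1.45, 0.023, 1.371, -0.057], TCP at [650.022, -0.026, 192.349] pointing down, gripper open.
Joint ranges: [-2.86, 2.86], [-0.3, 2.09], [-1.38, 1.24], [0.06, 2.45], [-1.56, 4.7], [0.09, 2.05], [-2.69, 2.69]. Speed limits (rad/s): [2.57, 2.57, 3.14, 3.14, 3.14, 3.14, 3.14].

## Interface

Orientations are given as a rotation vector (axis times angle).
In Python, from cell import arm, fingers, vision gives the robot as it stands. Calls block until the motion is done:
- arm.movep(position, orientation): joint-space move of the TCP to a pose.
- arm.servo_line(position, rot=None, vel=150): straight line of the TCP; rot=None keeps the orientation; vel is the mean speed in mm/s.
- arm.move_joints(angles): joint-space move.
- fingers.gripper_open() and fingers.grab(strength=None): open the fingers fully, or close them until they stop; strength is the grip in N (None keeps the last).
- arm.hold(seconds).
- arm.solve_ik(position, orientation): joint angles nearest the present ones, or None.
- arm.get_state(): the state.
- vision.get_image(name): name is "scene" or "side" or "wrist"; returns a dict with "frame" (420x560x3 uint8, blue, green, red), "K" (3x3 intrinsics, pixels), "dist" ([k1, k2, p1, p2, k3] as OpenCV has them; the pictures are not rectified), "extrinsics" (4x4, takes a point from world to camera coordinates); the wrist camera has in their place "mount" (4x4, takes a point from camera to tool coordinates, whose origin is the TCP and whose axes are the tool frame's). Camera axes: x right, y down, z forward; pixel columns grow to the right and rows downward; lengths in mm; the calibration is good to about 2 mm. A picture is of the moment at which its call begins: read the wrist's pose just before it. There is no depth.
A pose or a line that the arm cannot do raises arm.Unreachable and nothing moves.
- arm.hand_in(): hands the job in, once; it reports no verdict.
The state is a dict: "clock": time; "joint_positions": joint angles; "dq": joint speeds; "tau": joint torques, N m; "position": TCP position; "tcp_rot": TCP orientation; "contact_force": force on the tool from outside, world axes, zero at the start; "torque": the same for the moment, N m; "grip_width": opening from 0.0 (shut) to 1.0 (fully open).
Only numpy, scipy, OpenCV 4.12 (cv2) and the standard library are available. Lean on these libraries where they do the work, as an engineer would, in place of code of your own. Each camera call takes 0.05 s, during which the arm holds its last target.

## Task

Feed the scoop of chocolate blocks to the cutting mill: push the mill's spring flap open with the scoop, hold it open with the scoop's rim and tip all four blocks in. Then take the scoop out so that the flap closes and set the empty scoop down flat on the white board again. Leave the other things on the bench as they are.

Things in the scene. Friction and masses are not known exactly. Their poses are not given: they have to be found in the camera images.
- mill: Bench-top cutting mill, fixed, 285 x 200 x 285 mm: white base and motor housing, steel feed chute under a clear flat cover (top at z 263 mm). Origin on the bench under the cutting chamber; x points from the feed mouth to the motor (one feeds along +x), y across the mouth, z up. The mouth, its only opening, is 132 mm wide and inclined, facing outward and up.
- sill (a point): Middle of the mouth's lower edge (a rounded sill): x -115, y 0, z 169 mm in the mill's frame, axes as the mill's. Behind it the chute floor slopes down at 45 degrees to x -35, z 80 mm, where the rotor lies. The scoop passes over the sill.
- mouth_top (a point): Middle of the mouth's upper edge, the flap's hinge pin (radius 4 mm): x -50, y 0, z 255 mm in the mill's frame. The scoop passes under it.
- flap (a joint): Angle of the mill's steel flap, rad: 0 shut (it lies in the inclined mouth), grows to 1.5 as its lower edge swings inward, towards the motor. Hinged on the mouth's upper edge, 124 mm wide, 107 mm long. A spring shuts it: 0.7 N at the free edge starts it, 2 N there holds it at 1 rad; nearer the hinge it takes up to 7 N. It shuts by itself once nothing holds it.
- flap_edge (a point): Middle of the flap's free lower edge; shut, it lies just above the sill, in the mouth.
- scoop: Loose cast aluminium scoop, 220 g, flat on the white board, holding the blocks. Origin under the bowl's centre; x points out of the open front (pouring direction), z up; front roughly towards the mill at first. Bowl 120 (x -60 to 60) x 84 x 40 mm, 3 mm walls, sides falling to 25 mm at the front. Handle 18 mm wide, 22 tall, from the back wall (z 29) 106 mm backward, rising 10 degrees.
- scoop_lip (a point): Middle of the bowl's front edge, underside: x 60, z 0 in the scoop's frame. Blocks slide from 13 to 20 degrees of downward pitch, run out well at 40: carry it level. Enter level with this point at z 185 to 200 mm in the mill's frame, then tip: pitched 40 degrees, this point at x -30, z 150 is good; 25 mm deeper the flap's edge can hook on the side walls.
- scoop_grip (a point): Point on the handle's centreline where it is well gripped across its 18 mm width: x -100, y 0, z 36 mm in the scoop's frame, 40 mm behind the bowl's back wall.
- block0: Loose chocolate block, dark brown, 34 x 23 x 11 mm, 11 g, one of four alike lying in the scoop's bowl in two rows. Origin at the centre of its underside, x along its length.
- block1: Loose chocolate block, dark brown, 34 x 23 x 11 mm, 11 g, one of four alike lying in the scoop's bowl in two rows. Origin at the centre of its underside, x along its length.
- block2: Loose chocolate block, dark brown, 34 x 23 x 11 mm, 11 g, one of four alike lying in the scoop's bowl in two rows. Origin at the centre of its underside, x along its length.
- block3: Loose chocolate block, dark brown, 34 x 23 x 11 mm, 11 g, one of four alike lying in the scoop's bowl in two rows. Origin at the centre of its underside, x along its length.
- board: White plastic board, 240 (x) x 340 (y) x 12 mm thick, fixed on the bench; origin at the centre of its underside, top at z 12 mm. The scoop lies on it and comes back to it.
- meter: Bystander: black hand-held thermometer, 150 x 66 x 26 mm, lying on the bench; origin centre of underside.
- mixbowl: Bystander: steel mixing bowl, 160 mm wide, 75 mm high; origin centre of underside.
- jar: Bystander: amber sample jar with screw lid, 62 mm wide, 85 mm high; origin centre of underside.
- reagent: Bystander: white bottle, 72 mm wide, 170 mm high; origin centre of underside.
- beaker: Bystander: glass beaker, 64 mm wide, 85 mm high; origin centre of underside.
- knife: Bystander: spatula with black handle, 240 mm long, lying on the bench; origin on its underside.
- scraper: Bystander: flat plastic scraper, 95 x 44 x 7 mm, lying near one corner of the white board; origin centre of underside.
There are look-alikes about, which are no part of the job. Of the things like the scoop, leave any that is blue or turquoise; of the rest the larger one is meant.

How it is judged (in metres and radians):
On the way:
1. the scoop is tipped in the mouth and its rim holds the flap open (value of joint flap above 0.3 rad and contact force between scoop and mill above 0.3 N and angle between scoop's own z axis and vertical above 0.2 rad and x of scoop_lip in the frame of mill above -0.095 m and y of scoop_lip in the frame of mill between -0.066 and 0.066 m), for 0.2 s.
At the end, for the whole second after the job is handed in: All four blocks lie at rest inside the mill behind the flap; the flap is shut (under 0.08 rad); the scoop stands still and flat (within 0.1 rad) on the white board, its bowl's centre within 100 mm across and 150 mm along of the board's centre (x of block0 in the frame of mill between -0.08 and 0.092 m and y of block0 in the frame of mill between -0.068 and 0.068 m and z of block0 in the frame of mill between 0.07 and 0.2 m and linear speed of each of block0, block1, block2, block3 below 0.05 m/s and x of block1 in the frame of mill between -0.08 and 0.092 m and y of block1 in the frame of mill between -0.068 and 0.068 m and z of block1 in the frame of mill between 0.07 and 0.2 m and x of block2 in the frame of mill between -0.08 and 0.092 m and y of block2 in the frame of mill between -0.068 and 0.068 m and z of block2 in the frame of mill between 0.07 and 0.2 m and x of block3 in the frame of mill between -0.08 and 0.092 m and y of block3 in the frame of mill between -0.068 and 0.068 m and z of block3 in the frame of mill between 0.07 and 0.2 m and value of joint flap below 0.08 rad and x of scoop in the frame of board between -0.1 and 0.1 m and y of scoop in the frame of board between -0.15 and 0.15 m and z of scoop in the frame of board between 0.008 and 0.018 m and angle between scoop's own z axis and vertical below 0.1 rad and linear speed of scoop below 0.03 m/s); the robot touches nothing.
It fails at once if another thing on the bench is shoved more than 50 mm or knocked over (distance of any of meter, mixbowl, jar, reagent, beaker, knife, scraper from where it was at the start of the episode above 0.05 m or angle between any of meter, mixbowl, jar, reagent, beaker, knife's own z axis and vertical above 0.5 rad).
It also fails if it takes over 67 s, if anything falls off the work surface, if the arm or the gripper's body presses on something with over 40 N, if the wrist force passes 120 N, or if a joint passes its speed limit or range.

## Working session

There is one attempt and no reset: what is moved stays moved. The work goes in short steps, each a Python script; the robot and the scene stay as the last script left them, time stands still between calls to the robot, and variables do not carry over. Pictures are saved under pics/ and viewed, and the job is handed in when it is done.

```bash
ls; mkdir -p pics; python3 - <<'E'
from cell import arm, fingers, vision
import cv2
for n in ["scene","side","wrist"]:
    im=vision.get_image(n); cv2.imwrite(f"pics/{n}0.png",im["frame"])
    print(n,im["K"],im["dist"],im.get("extrinsics",im.get("mount")))
print(arm.get_state())
E
```

```text
pics
scene [[453.61457922   0.         278.93158239]
 [  0.         453.61457922 209.6484713 ]
 [  0.           0.           1.        ]] [-0.10655339  0.          0.          0.          0.        ] [[-8.71642499e-01  4.90141612e-01 -7.44385963e-04  4.74266832e+02]
 [ 4.22743546e-01  7.51014953e-01 -5.07212415e-01 -8.55040617e+01]
 [-2.48046865e-01 -4.42422581e-01 -8.61820754e-01  1.44496388e+03]
 [ 0.00000000e+00  0.00000000e+00  0.00000000e+00  1.00000000e+00]]
side [[521.66139126   0.         284.95706219]
 [  0.         521.66139126 217.80720754]
 [  0.           0.           1.        ]] [-0.01012625  0.          0.          0.          0.        ] [[-7.19765140e-01 -6.94124822e-01  1.13522716e-02  2.94711863e+02]
 [-3.70693405e-01  3.70457523e-01 -8.51673425e-01  3.59598769e+02]
 [ 5.86962131e-01 -6.17213055e-01 -5.23949905e-01  1.19152067e+03]
 [ 0.00000000e+00  0.00000000e+00  0.00000000e+00  1.00000000e+00]]
wrist [[317.69662345   0.         277.36369427]
 [  0.         317.69662345 205.29772953]
 [  0.           0.           1.        ]] [-0.0163139  0.         0.         
[... 300 characters left out ...]
 0.15, 'joint_positions': array([ 0.01410586,  0.32166496, -0.07008714,  1.45139774,  0.02258462,
        1.3708038 , -0.05694107]), 'dq': array([ 6.46987042e-05, -1.60344936e-03,  1.10170128e-03, -2.57407580e-03,
       -4.05245467e-04,  1.53703761e-04,  6.64974771e-04]), 'tau': array([ 4.86840745e-04, -4.94090402e+01, -3.82246608e-01, -3.14684451e+01,
        1.31496685e-02,  8.20941757e-03, -6.77807677e-07]), 'position': array([ 6.49532447e+02, -4.54855691e-02,  1.91465372e+02]), 'tcp_rot': array([ 1.20846178,  1.21023029, -1.21034415]), 'contact_force': array([0.30833033, 0.22750017, 0.06966015]), 'torque': array([-0.05282879,  0.00634441, -0.0580622 ]), 'grip_width': 1.0011690353862173}
```

View pics/scene0.png

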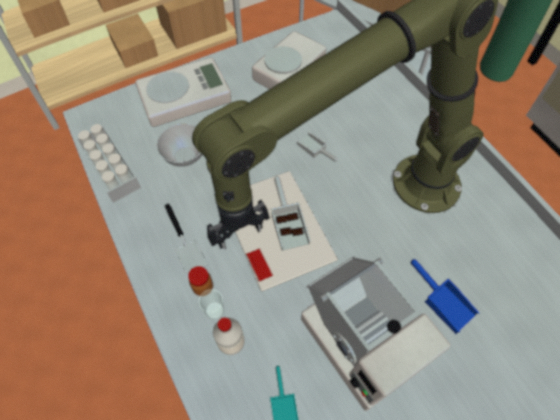

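View pics/side0.png

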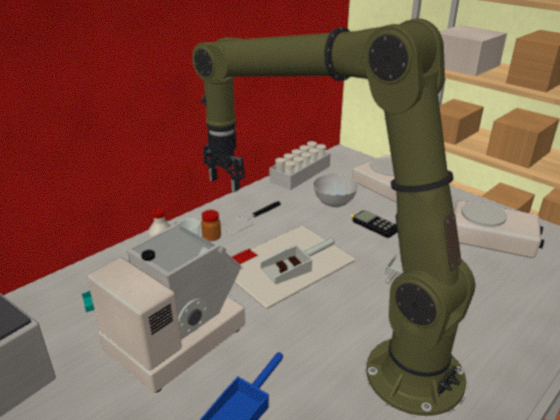

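View pics/wrist0.png

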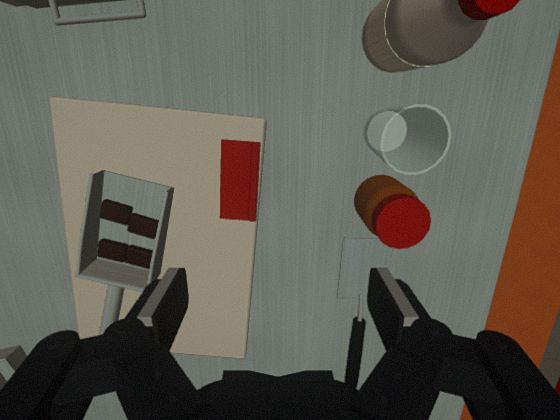

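```bash
cat > h.py <<'E'
import numpy as np, cv2
from scipy.spatial.transform import Rotation as R
def cam(im,pose=None):
    K=im["K"];d=np.array(im["dist"])
    if "extrinsics" in im: E=np.array(im["extrinsics"])
    else:
        T=np.eye(4);T[:3,3]=pose[0];T[:3,:3]=R.from_rotvec(pose[1]).as_matrix()
        E=np.linalg.inv(T@np.array(im["mount"]))
    return K,d,E
def ray(c,uv):
    K,d,E=c
    p=cv2.undistortPoints(np.array([[uv]],float),K,d)[0,0]
    v=E[:3,:3].T@np.array([p[0],p[1],1]); o=-E[:3,:3].T@E[:3,3]
    return o,v/np.linalg.norm(v)
def onz(c,uv,z):
    o,v=ray(c,uv); return o+v*(z-o[2])/v[2]
def tri(c1,uv1,c2,uv2):
    o1,v1=ray(c1,uv1);o2,v2=ray(c2,uv2)
    A=np.stack([v1,-v2],1); s=np.linalg.lstsq(A,o2-o1,rcond=None)[0]
    a=o1+v1*s[0];b=o2+v2*s[1]; return (a+b)/2,np.linalg.norm(a-b)
def proj(c,P):
    K,d,E=c; P=np.atleast_2d(np.array(P,float))
    return cv2.projectPoints(P,cv2.Rodrigues(E[:3,:3])[0],E[:3,3],K,d)[0][:,0]
E
python3 - <<'E'
from cell import arm, fingers, vision
import cv2,pickle
d={}
for n in ["scene","side","wrist"]:
    s=arm.get_state(); im=vision.get_image(n); d[n]=(im,(s["position"],s["tcp_rot"]))
pickle.dump(d,open("v0.pkl","wb"))
f=d["scene"][0]["frame"][240:420,280:480]; cv2.imwrite("pics/c1.png",cv2.resize(f,None,fx=4,fy=3.3,interpolation=cv2.INTER_CUBIC)[:, :800])
f=d["side"][0]["frame"][200:400,60:260]; cv2.imwrite("pics/c2.png",cv2.resize(f,(600,600),interpolation=cv2.INTER_CUBIC))
f=d["wrist"][0]["frame"][150:350,40:240]; cv2.imwrite("pics/c3.png",cv2.resize(f,(600,600),interpolation=cv2.INTER_CUBIC))
E
```

```text
(no output)
```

View pics/c1.png

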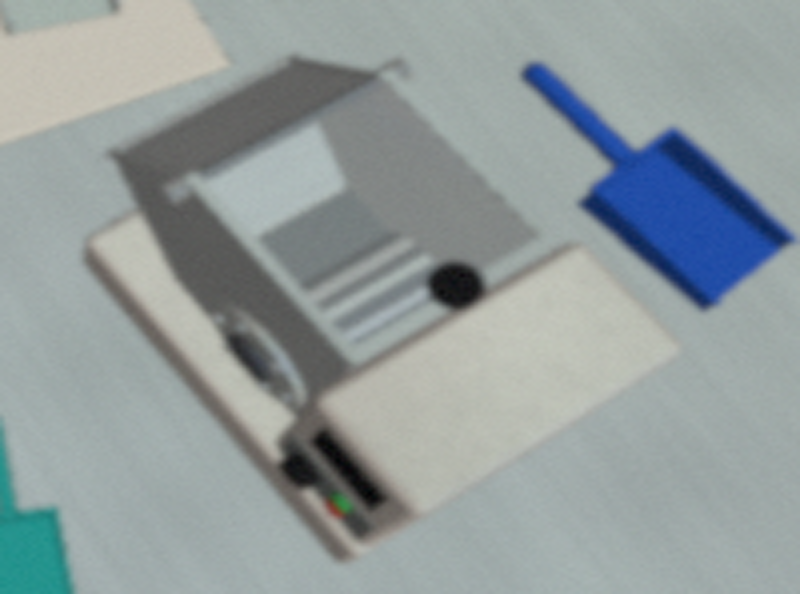

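View pics/c2.png

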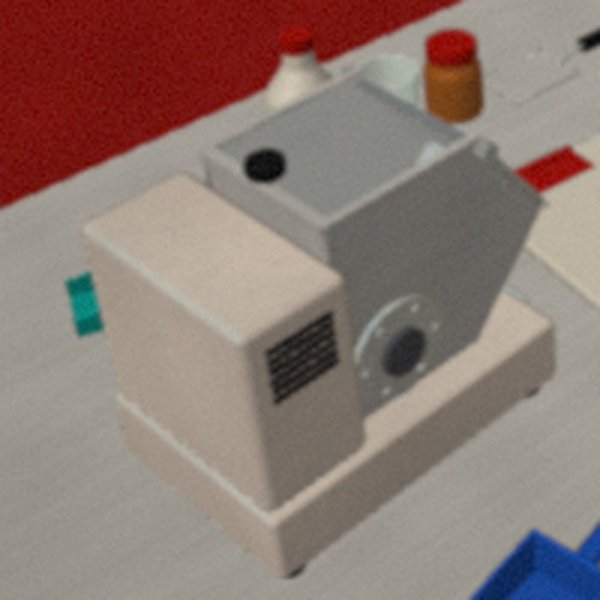

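View pics/c3.png

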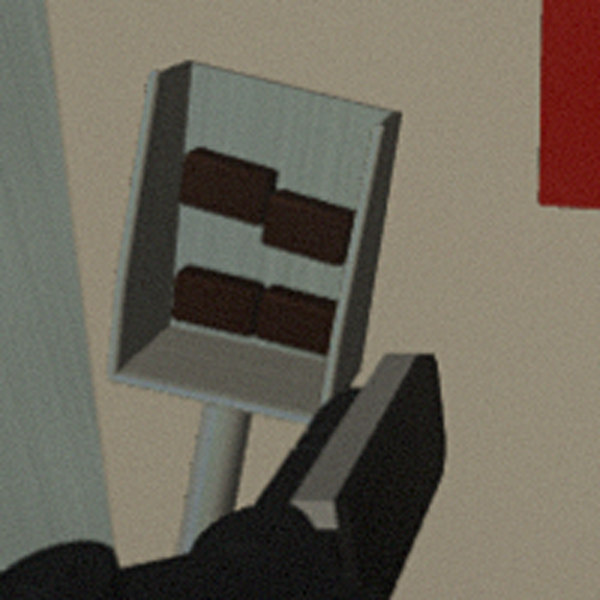

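```bash
python3 - <<'E'
import pickle
from h import *
d=pickle.load(open("v0.pkl","rb")); c={n:cam(*d[n]) for n in d}
np.set_printoptions(precision=1,suppress=True)
S=lambda x,y:(280+x/4-.375,240+y/3.3-.35)
D=lambda x,y:(60+x/3-.33,200+y/3-.33)
W=lambda x,y:(40+x/3-.33,150+y/3-.33)
print("cam pos",*[-c[n][2][:3,:3].T@c[n][2][:3,3] for n in c])
for nm,a,b in [("pinR",S(405,67),D(487,145)),("pin in R (cover corner)",S(383,80),D(465,132)),("sillR",S(293,58),D(543,205)),
  ("coverR back",S(545,237),D(328,220)),("hous1",S(580,247),D(345,285)),("hous2",S(685,350),D(245,345)),("hous3",S(415,520),D(85,228))]:
    print(nm,*tri(c["scene"],a,c["side"],b))
print("pinL z255",onz(c["scene"],S(172,193),255),"pinR",onz(c["scene"],S(405,67),255))
print("sillL 169",onz(c["scene"],S(113,155),169),"R",onz(c["scene"],S(293,58),169))
print("board")
for p in [(52,98),(266,119),(245,357)]: print(onz(c["wrist"],p,12))
print("scoop rim back 40+12", onz(c["wrist"],W(110,375),52),onz(c["wrist"],W(325,415),52))
print("front floor", onz(c["wrist"],W(190,63),13),onz(c["wrist"],W(400,112),13))
print("front top z25", onz(c["wrist"],W(152,72),37),onz(c["wrist"],W(400,112),37))
print("handle z~50", onz(c["wrist"],W(190,540),55),onz(c["wrist"],W(222,540),55))
E
```

```text
cam pos [ 808.   471.  1202.3] [-354.   806.8  927.2] [650.1  82.9 372.5]
pinR [400.2 216.5 262.8] 2.712233971184993
pin in R (cover corner) [419.2 220.3 267.7] 0.9613385166481377
sillR [415.5 150.1 164.7] 0.014946950044586689
coverR back [405.8 353.8 265.4] 3.062841209498353
hous1 [377.8 364.6 230.5] 4.013566597376942
hous2 [371.8 448.7 233.4] 6.5289901614845
hous3 [559.5 460.4 232.1] 7.099391633344739
pinL z255 [562.1 226.9 255. ] pinR [397.5 215.7 255. ]
sillL 169 [555.3 162.5 169. ] R [417.2 151.5 169. ]
board
[405.1  82.4  12. ]
[637.3  59.9  12. ]
[ 603.6 -271.2   12. ]
scoop rim back 40+12 [ 416.4 -112.2   52. ] [ 498.  -129.6   52. ]
front floor [447.8   2.1  13. ] [527.3 -17.4  13. ]
front top z25 [446.8   4.2  37. ] [535.5 -10.7  37. ]
handle z~50 [ 435.6 -187.7   55. ] [ 448.8 -187.6   55. ]
```

```bash
cat >> h.py <<'E'
GRIP=np.array([-100,0,36.]); 
def Rz(h): return R.from_euler('z',h,degrees=True)
def toolpose(origin,h,p,t,grip=GRIP):
    """scoop origin world, heading deg, pitch(nose down) deg, tool lean t deg -> TCP pos, rotvec"""
    Rs=Rz(h)*R.from_euler('y',p,degrees=True)
    a=np.radians(t)
    x=np.array([np.sin(a),0,-np.cos(a)]);z=np.array([-np.cos(a),0,-np.sin(a)]);y=np.cross(z,x)
    Rt=Rs*R.from_matrix(np.stack([x,y,z],1))
    P=np.asarray(origin)+Rs.apply(grip)+19*Rt.as_matrix()[:,0]
    return P,Rt.as_rotvec()
def lip2origin(lip,h,p):
    return np.asarray(lip)-(Rz(h)*R.from_euler('y',p,degrees=True)).apply([60,0,0])
MILL=np.array([477.,271.5,0]);MH=94.2
def mill2w(p,M=None,h=None): return (MILL if M is None else M)+Rz(MH if h is None else h).apply(p)
E
python3 - <<'E'
from cell import arm
from h import *
np.set_printoptions(precision=2,suppress=True)
print(R.from_rotvec(arm.get_state()["tcp_rot"]).as_matrix())
for t in (0,10,20,30):
    print("t",t)
    W=[((472.5,-64,12),76.2,0)]
    for z in (192,):W.append(((472.5,-64,z),76.2,0))
    for l,p in [((-190,0,192),0),((-60,0,192),0),((-45,0,170),20),((-30,0,150),40),((-30,0,150),45)]:
        W.append((lip2origin(mill2w(l),MH,p),MH,p))
    for o,h,p in W:
        P,r=toolpose(o,h,p,t); print(P,arm.solve_ik(P,r))
E
```

```text
[[-0.  1.  0.]
 [-0.  0. -1.]
 [-1. -0.  0.]]
t 0
[ 448.65 -161.11   29.  ] [ 0.24  0.11  0.06  2.06 -0.01  0.98  0.05]
[ 448.65 -161.11  209.  ] [ 0.23 -0.06  0.06  1.84  0.    1.36  0.05]
[502.63 -77.56 209.  ] [ 0.14  0.02 -0.04  1.77  0.    1.36  0.17]
[493.11  52.09 209.  ] [-0.03 -0.01 -0.13  1.79 -0.    1.36 -0.08]
[490.88  82.47 240.7 ] [-0.32  0.06 -0.17  1.71  0.33  1.52 -0.45]
[487.37 130.24 265.87] [-0.59  0.25 -0.17  1.59  0.57  1.77 -0.71]
[486.6  140.74 275.16] [-0.64  0.3  -0.17  1.55  0.62  1.84 -0.74]
t 10
[ 449.43 -157.91   29.29] [ 0.35  0.14  0.08  2.04 -0.22  1.01  0.31]
[ 449.43 -157.91  209.29] [ 0.35 -0.03  0.08  1.83 -0.17  1.38  0.22]
[502.39 -74.27 209.29] [ 0.26  0.06 -0.04  1.74 -0.17  1.4   0.33]
[492.87  55.38 209.29] [ 0.09 -0.   -0.12  1.8  -0.18  1.36  0.09]
[490.65  85.66 239.84] [-0.2   0.01 -0.16  1.72  0.17  1.46 -0.31]
[487.17 132.95 263.97] [-0.49  0.17 -0.19  1.61  0.46  1.68 -0.63]
[486.42 143.27 273.03] [-0.55  0.22 -0.19  1.57  0.51  1.75 -0.68]
t 20
[ 450.2  -154.8    30.15] [ 0.45  0.2   0.11  2.01 -0.4   1.09  0.53]
[ 450.2  -154.8   21
[... 164 characters left out ...]
 -0.35  1.38  0.25]
[490.41  88.95 239.55] [-0.08 -0.01 -0.15  1.74 -0.    1.42 -0.16]
[486.95 135.94 262.57] [-0.38  0.1  -0.2   1.63  0.32  1.59 -0.53]
[486.21 146.13 271.37] [-0.45  0.14 -0.2   1.59  0.39  1.66 -0.59]
t 30
[ 450.91 -151.89   31.55] [ 0.53  0.28  0.15  1.97 -0.56  1.19  0.72]
[ 450.91 -151.89  211.55] [ 0.56  0.09  0.11  1.8  -0.48  1.5   0.52]
[501.94 -68.09 211.55] [ 0.47  0.2  -0.04  1.67 -0.45  1.54  0.57]
[492.42  61.57 211.55] [ 0.32  0.08 -0.11  1.8  -0.5   1.43  0.4 ]
[490.16  92.24 239.84] [ 0.04 -0.02 -0.14  1.75 -0.18  1.4   0.01]
[486.72 139.13 261.71] [-0.27  0.04 -0.19  1.65  0.17  1.52 -0.41]
[485.98 149.23 270.24] [-0.34  0.07 -0.2   1.62  0.25  1.57 -0.49]
```

Candidates for the scoop are the grey scoop holding dark blocks on the board (scene 290,225), the blue one (450,303) and the turquoise one (284,405). There is also a small metal fork-like object at (316,147). By the description the grey scoop is meant, and crop c3 shows it holding the four blocks. The measured widths (83 mm bowl, 138 mm mouth) agree with the sizes given. Next I move above the handle and look again.

```bash
python3 - <<'E'
from cell import arm, fingers, vision
from h import *
import pickle
P,r=toolpose((472.5,-64,12+110),76.2,0,20)
arm.movep(P,r); arm.hold(0.3)
s=arm.get_state(); im=vision.get_image("wrist"); print(s["clock"],s["position"],P)
pickle.dump({"wrist":(im,(s["position"],s["tcp_rot"]))},open("v1.pkl","wb"))
cv2.imwrite("pics/w1.png",cv2.resize(im["frame"],(800,600),interpolation=cv2.INTER_CUBIC))
E
```

```text
1.6667 [ 450.95111626 -153.94589344  140.2076746 ] [ 450.19673594 -154.80262576  140.14584021]
```

View pics/w1.png

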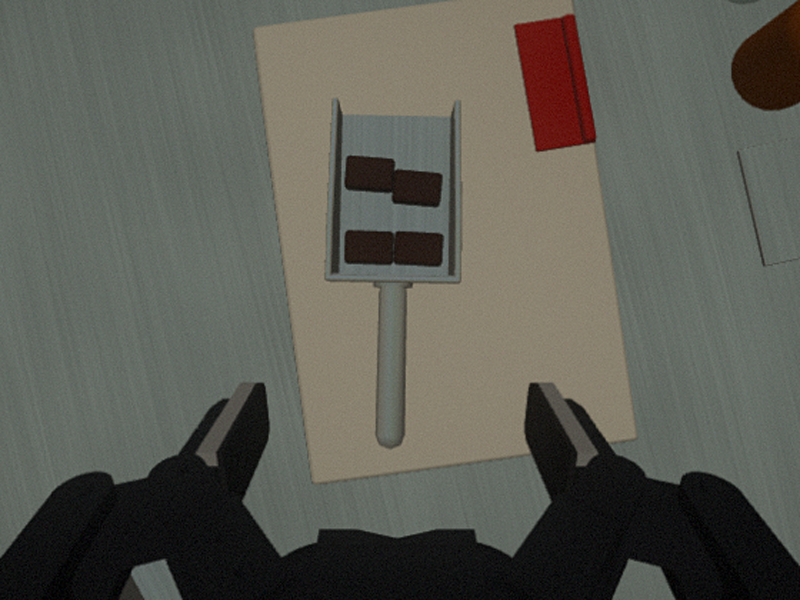

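```bash
python3 - <<'E'
from h import *
import pickle
np.set_printoptions(precision=1,suppress=True)
d=pickle.load(open("v1.pkl","rb"));c=cam(*d["wrist"]);k=1/1.42857
q=lambda x,y,z:onz(c,(x*k-.15,y*k-.15),z)
b1,b2=q(326,281,52),q(461,282,52);f1,f2=q(335,100,37),q(459,101,37)
print(b1,b2,np.linalg.norm(b1-b2));print(f1,f2,np.linalg.norm(f1-f2))
v=(f1+f2-b1-b2)/2; print(v,np.linalg.norm(v[:2]),np.degrees(np.arctan2(v[1],v[0])))
print("centre",(f1+f2+b1+b2)/4, "handle",q(377,360,48+4),q(406,360,48+4),"end",q(390,447,70))
for p in [(256,28),(572,0),(636,438),(314,483)]: print("board",q(*p,12))
E
```

```text
[ 414.9 -115.    52. ] [ 497.7 -135.7   52. ] 85.33599004702256
[446.8   3.3  37. ] [527.7 -16.9  37. ] 83.38267728847497
[ 31.  118.6 -15. ] 122.53052087088045 75.35819593906676
centre [471.8 -66.1  44.5] handle [ 434.5 -171.    52. ] [ 452.3 -175.3   52. ] end [ 431.3 -220.5   70. ]
board [402.1  81.1  12. ]
board [632.9  47.2  12. ]
board [ 599.6 -274.    12. ]
board [ 367.2 -250.5   12. ]
```

```bash
python3 - <<'E'
from cell import arm, fingers, vision
from h import *
import pickle
O=np.array([472,-65.5,12]);H=75.5
P,r=toolpose(O+[0,0,80],H,0,20); arm.servo_line(P,r,vel=100)
P,r=toolpose(O,H,0,20); arm.servo_line(P,r,vel=100); arm.hold(0.2)
s=arm.get_state();print(s["position"]-P,s["contact_force"])
fingers.grab(100); arm.hold(0.3)
s=arm.get_state();print(s["clock"],s["position"]-P,s["contact_force"],s["grip_width"])
P2,r=toolpose(O+[0,0,60],H,0,20); arm.servo_line(P2,r,vel=80); arm.hold(0.3)
s=arm.get_state();print(s["clock"],s["position"]-P2,s["contact_force"],s["torque"],s["grip_width"])
im=vision.get_image("wrist");pickle.dump({"wrist":(im,(s["position"],s["tcp_rot"]))},open("v2.pkl","wb"))
cv2.imwrite("pics/w2.png",im["frame"])
cv2.imwrite("pics/s2.png",cv2.resize(vision.get_image("side")["frame"][180:330,160:360],(800,600),interpolation=cv2.INTER_CUBIC))
E
```

```text
[ 0.48941814 -0.27284915  0.62576527] [-0.55464355 -0.23421194 -0.47600707]
4.3833 [-0.0037368   0.00901217  0.00253436] [ 0.31057992 -0.66295058  0.91745065] 0.00013165251357163406
5.5833 [-0.24407649  0.1576651  -0.41613401] [ 0.30258811 -0.12893534 -0.84518473] [-0.3625529   0.08649224  0.00855342] 0.0016479548075370057
```

View pics/w2.png

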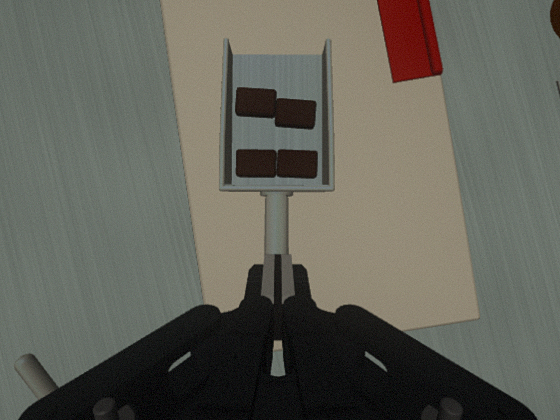

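View pics/s2.png

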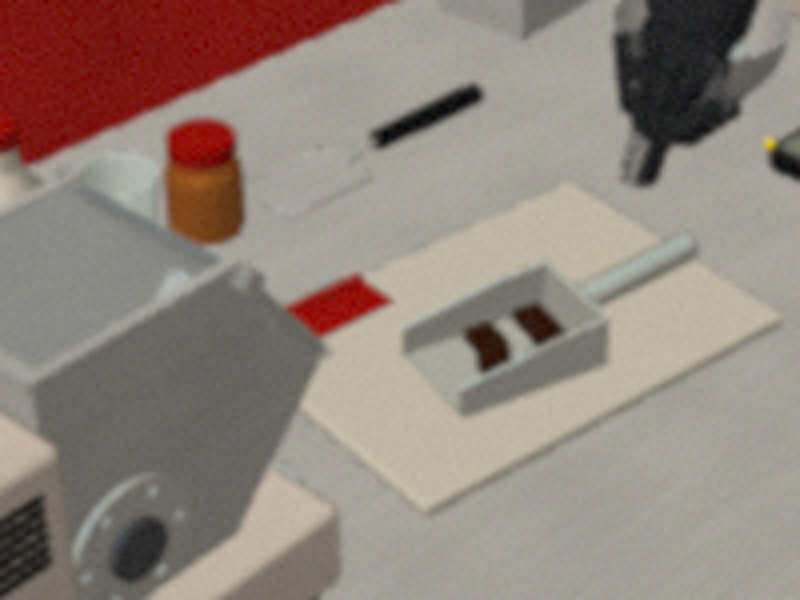

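```bash
python3 - <<'E'
from cell import arm, fingers, vision
from h import *
import pickle
np.set_printoptions(precision=1,suppress=True)
d=pickle.load(open("v2.pkl","rb"));c=cam(*d["wrist"]);pose=d["wrist"][1]
d0=pickle.load(open("v0.pkl","rb"));cs=cam(*d0["side"])
print(pose[0],R.from_rotvec(pose[1]).as_matrix())
tcp=pose[0];gp=tcp-19*R.from_rotvec(pose[1]).as_matrix()[:,0]
print("wrist proj tcp,gp",proj(c,[tcp,gp]));print("side",proj(cs,[tcp,gp]))
O=np.array([472,-65.5,12])
pts=[O+Rz(75.5).apply(p) for p in ([-60,42,40],[-60,-42,40],[60,42,25],[60,-42,25],[-100,0,36],[-166,0,52])]
print("side",proj(cs,pts)); print("wrist",proj(c,pts))
s=arm.get_state();print(s["grip_width"])
E
```

```text
[ 448.3 -155.9   89.7] [[ 0.1  1.  -0.2]
 [ 0.3 -0.3 -0.9]
 [-0.9 -0.  -0.3]]
wrist proj tcp,gp [[276.8 237. ]
 [276.8 251. ]]
side [[313.1 238.4]
 [315.2 232.5]]
side [[311.1 259.8]
 [295.2 245.3]
 [274.7 277.5]
 [259.7 261.8]
 [314.4 249.5]
 [333.  238.6]]
wrist [[221.  187.9]
 [333.8 188. ]
 [225.3  40.1]
 [329.9  40.2]
 [277.3 241.3]
 [277.2 337.6]]
0.00010126022226944981
```

```bash
python3 - <<'E'
from cell import arm, fingers, vision
from h import *
im=vision.get_image("wrist");a=cv2.resize(im["frame"][180:330,180:380],(800,600),interpolation=cv2.INTER_CUBIC);cv2.imwrite("pics/w3.png",a)
im=vision.get_image("side");a=cv2.resize(im["frame"][180:260,270:370],(800,640)[:2],interpolation=cv2.INTER_CUBIC)[:600];cv2.imwrite("pics/s3.png",a)
E
```

```text
(no output)
```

View pics/w3.png

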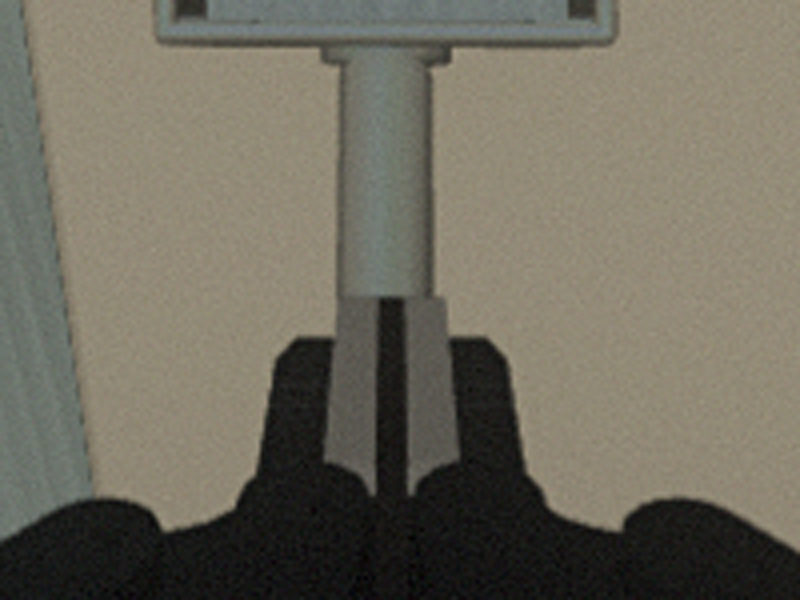

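View pics/s3.png

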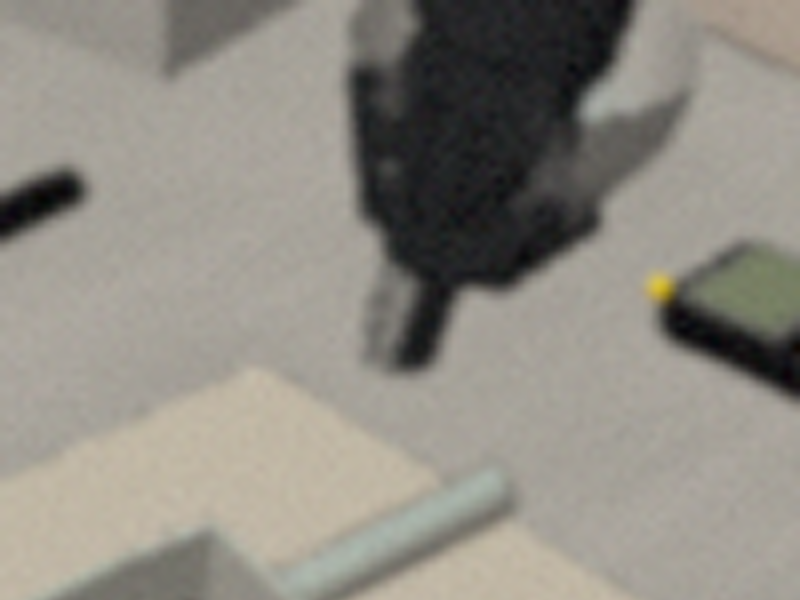

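```bash
python3 - <<'E'
from h import *
import pickle
np.set_printoptions(precision=1,suppress=True)
d=pickle.load(open("v2.pkl","rb"));c=cam(*d["wrist"]);pose=d["wrist"][1]
d0=pickle.load(open("v0.pkl","rb"));cs=cam(*d0["side"])
P,e=tri(c,(278,254.2),cs,(318.5,225.8));T=R.from_rotvec(pose[1]).as_matrix()
print(P,e,"tool frame",T.T@(P-pose[0]))
for x in (0,-10,-20,-30): print(x,proj(c,[pose[0]+T@[x,0,-11],pose[0]+T@[x,0,11]]).ravel(),proj(cs,[pose[0]+T@[x,0,-11],pose[0]+T@[x,0,11]]).ravel())
E
```

```text
[ 444.2 -164.6  130.1] 9.653730159037828 tool frame [-41.2  -1.9  -4.9]
0 [276.8 220.5 276.8 252.8] [310.2 238.3 316.  238.4]
-10 [276.8 226.9 276.8 260.5] [311.3 235.2 317.1 235.4]
-20 [276.8 233.9 276.8 268.9] [312.4 232.1 318.3 232.3]
-30 [276.7 241.7 276.7 278.3] [313.5 229.  319.4 229.3]
```

```bash
python3 - <<'E'
from cell import arm, fingers, vision
from h import *
import pickle
fingers.gripper_open()
O=np.array([472,-65.5,12]);H=75.5
P,r=toolpose(O,H,0,20); arm.servo_line(P,r,vel=100); arm.hold(0.2)
s=arm.get_state();print(s["clock"],s["position"]-P,s["contact_force"],s["grip_width"],P)
im=vision.get_image("wrist");a=im["frame"];cv2.imwrite("pics/w4.png",a)
im=vision.get_image("side");a=cv2.resize(im["frame"][180:300,250:410],(800,600),interpolation=cv2.INTER_CUBIC)[:600];cv2.imwrite("pics/s4.png",a)
E
```

```text
7.5167 [ 0.56455748 -0.33948777  0.70612874] [0.24318638 0.30879699 0.51438082] 1.0003967178817925 [ 448.58906469 -156.02337014   30.14584021]
```

View pics/w4.png

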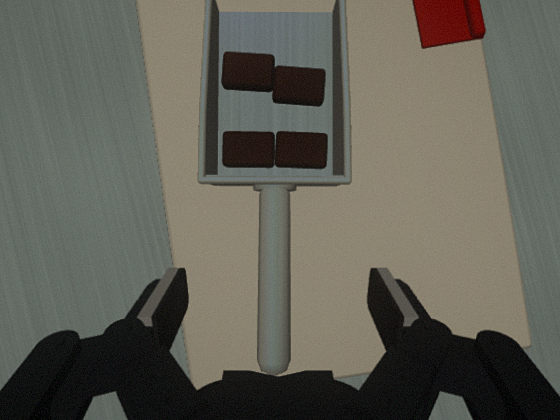

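View pics/s4.png

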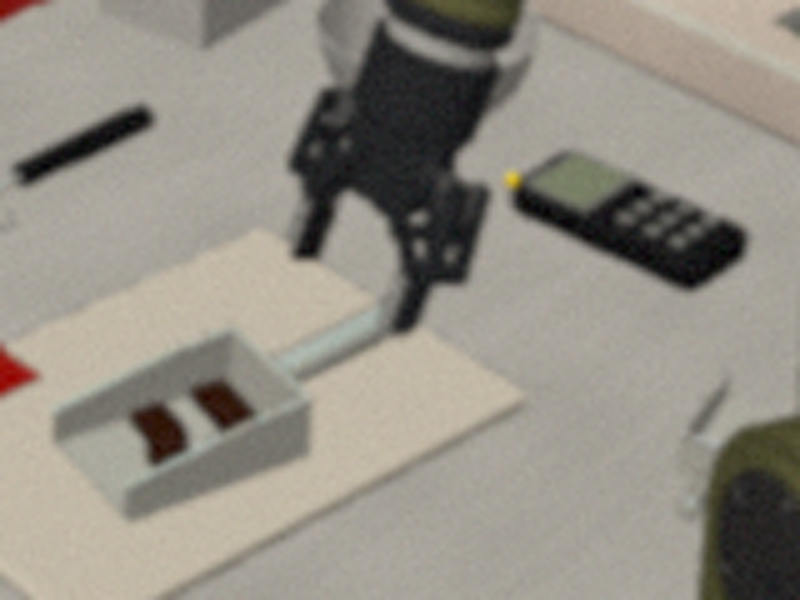

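```bash
python3 - <<'E'
from cell import arm
from h import *
import pickle
np.set_printoptions(precision=1,suppress=True)
d=pickle.load(open("v2.pkl","rb"));s=arm.get_state();pose=(s["position"],s["tcp_rot"]);c=cam(d["wrist"][0],pose)
d0=pickle.load(open("v0.pkl","rb"));cs=cam(*d0["side"]);T=R.from_rotvec(pose[1]).as_matrix()
for a,b in [((182,268),(328,245)),((373,268),(310,231)),((182,268),(331,245.6)),((373,268),(313,231))]:
    P,e=tri(c,a,cs,b);print(P,e,T.T@(P-pose[0]))
# wrist only, assuming y=+-42.5 z=-11
for x in (-60,-50,-40,-30,-20,-13): print(x,proj(c,[pose[0]+T@[x,-42.5,-11],pose[0]+T@[x,42.5,-11]]).ravel(),proj(cs,[pose[0]+T@[x,-42.5,0],pose[0]+T@[x,42.5,0]]).ravel())
E
```

```text
[ 401.5 -158.9   86. ] 10.723980718479323 [-57.  -45.2  -5.4]
[ 485.  -178.    88.4] 7.478069040873665 [-58.4  40.3  -8.4]
[ 397.7 -162.1   83. ] 18.423229631810415 [-55.6 -48.1  -0.6]
[ 481.1 -180.3   89.6] 16.277636800814093 [-60.6  37.2  -5.8]
-60 [178.7 271.3 374.4 271.6] [327.4 244.2 310.7 230.1]
-50 [185.  260.1 368.2 260.4] [326.2 247.2 309.6 233.1]
-40 [190.6 250.3 362.8 250.5] [325.1 250.3 308.6 236.1]
-30 [195.5 241.6 357.9 241.7] [323.9 253.3 307.5 239. ]
-20 [199.9 233.8 353.6 233.9] [322.8 256.3 306.4 241.9]
-13 [202.7 228.8 350.9 229. ] [322.  258.4 305.7 244. ]
```

Both views put the real fingertips about 42 mm behind the reported TCP. That explains the empty grip, so I will correct for it, descend in guarded steps and check.

```bash
python3 - <<'E'
from cell import arm, fingers, vision
from h import *
O=np.array([472,-65.5,12]);H=75.5
P,r=toolpose(O,H,0,20);ax=R.from_rotvec(r).as_matrix()[:,0]
for a in (15,30,36,42):
    arm.servo_line(P+a*ax,r,vel=80); arm.hold(0.1)
    s=arm.get_state();print(a,s["clock"],s["position"]-P-a*ax,s["contact_force"])
    if abs(s["contact_force"][2])>4: break
im=vision.get_image("wrist");cv2.imwrite("pics/w5.png",im["frame"])
im=vision.get_image("side");a=cv2.resize(im["frame"][180:300,250:410],(800,600),interpolation=cv2.INTER_CUBIC)[:600];cv2.imwrite("pics/s5.png",a)
E
```

```text
15 8.05 [ 0.01557422 -0.03468711  0.02476206] [ 0.24109923 -0.59297142  0.12541171]
30 8.4833 [ 0.06862191 -0.13330896  0.11079919] [0.01804184 0.25163567 0.21995375]
36 8.8333 [-0.02173155 -0.01498766 -0.01757232] [-0.20050606 -0.34220902  0.59641028]
42 9.1833 [-0.07189239  0.06374502 -0.0943244 ] [ 0.09964169  0.01817921 -0.43875845]
```

View pics/w5.png

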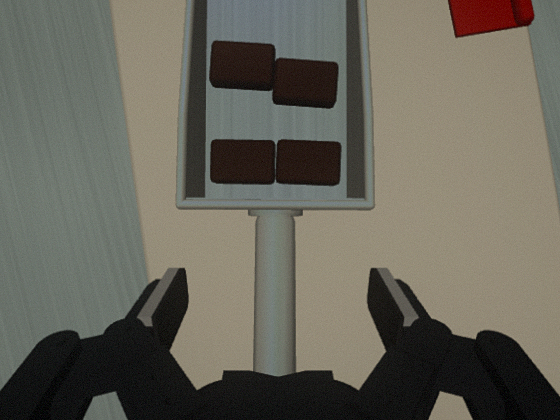

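View pics/s5.png

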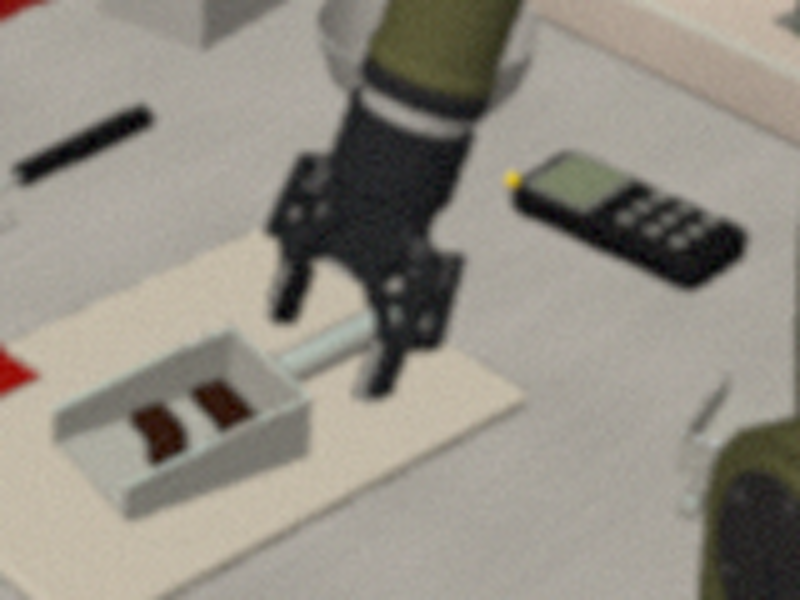

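```bash
cat >> h.py <<'E'
ADV=42.
def tp(o,h,p,t=20,dp=(0,0,0)):
    P,r=toolpose(o,h,p,t); return P+ADV*R.from_rotvec(r).as_matrix()[:,0]+np.array(dp),r
E
python3 - <<'E'
from cell import arm, fingers, vision
from h import *
import pickle
O=np.array([472,-65.5,12]);H=75.5
fingers.grab(110); arm.hold(0.3)
s=arm.get_state();print(s["clock"],s["contact_force"],s["grip_width"])
P,r=tp(O+[0,0,50],H,0); arm.servo_line(P,r,vel=70); arm.hold(0.2)
s=arm.get_state();print(s["clock"],s["position"]-P,s["contact_force"],s["torque"],s["grip_width"])
im=vision.get_image("wrist");cv2.imwrite("pics/w6.png",im["frame"])
pickle.dump({"wrist":(im,(s["position"],s["tcp_rot"])),"side":(vision.get_image("side"),None)},open("v6.pkl","wb"))
im=vision.get_image("side");a=cv2.resize(im["frame"][180:300,250:410],(800,600),interpolation=cv2.INTER_CUBIC)[:600];cv2.imwrite("pics/s6.png",a)
E
```

```text
10.2167 [-1.65273177  0.40547348  4.28646891] 0.19544381930160223
11.2833 [-0.36333839  0.20771305 -0.48275822] [-0.27119189  0.17098725 -2.93310546] [-0.72005456  0.18696552 -0.00225743] 0.19161798673600752
```

View pics/w6.png

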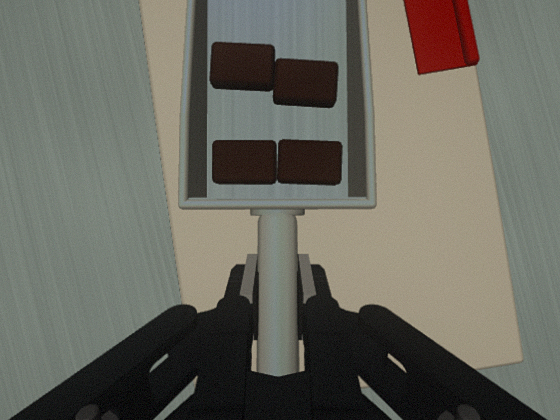

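View pics/s6.png

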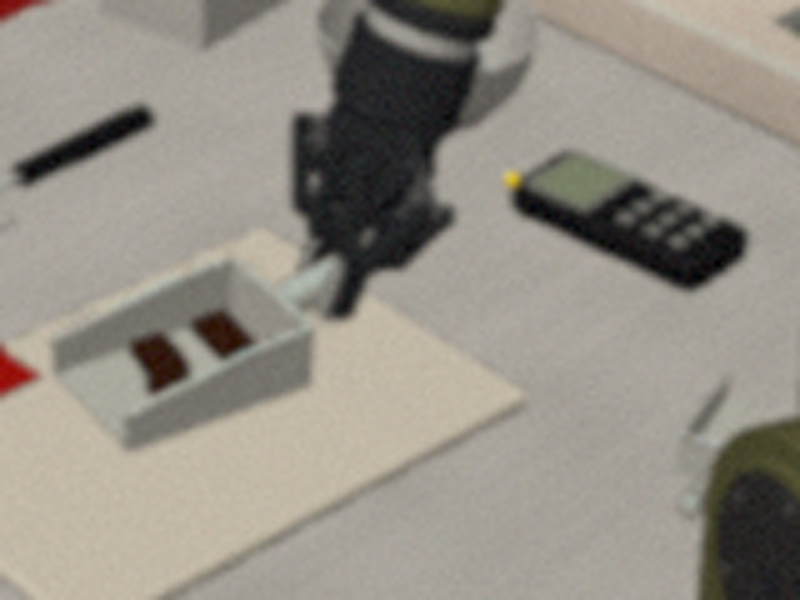

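```bash
python3 - <<'E'
from cell import arm, fingers, vision
from h import *
import pickle
O=np.array([472,-65.5,12]);H=75.5
P,r=tp(O+[0,0,180],H,0); arm.servo_line(P,r,vel=110)
P,r=tp(lip2origin(mill2w((-170,0,192)),MH,0),MH,0); arm.servo_line(P,r,vel=90); arm.hold(0.2)
s=arm.get_state();print(s["clock"],s["position"]-P,s["contact_force"],s["torque"],s["grip_width"])
o={}
for n in ("wrist","side","scene"):
    s=arm.get_state();im=vision.get_image(n);o[n]=(im,(s["position"],s["tcp_rot"]));
pickle.dump(o,open("v7.pkl","wb"))
cv2.imwrite("pics/w7.png",cv2.resize(o["wrist"][0]["frame"],(800,600)))
cv2.imwrite("pics/s7.png",cv2.resize(o["side"][0]["frame"][180:330,160:360],(800,600),interpolation=cv2.INTER_CUBIC))
cv2.imwrite("pics/c7.png",cv2.resize(o["scene"][0]["frame"][180:330,240:440],(800,600),interpolation=cv2.INTER_CUBIC))
E
```

```text
14.4 [-0.12666074 -0.47698808  0.06798213] [-0.42649811  0.54462046 -2.54751521] [-0.73629041 -0.07143066 -0.00496531] 0.19768196691056517
```

View pics/w7.png

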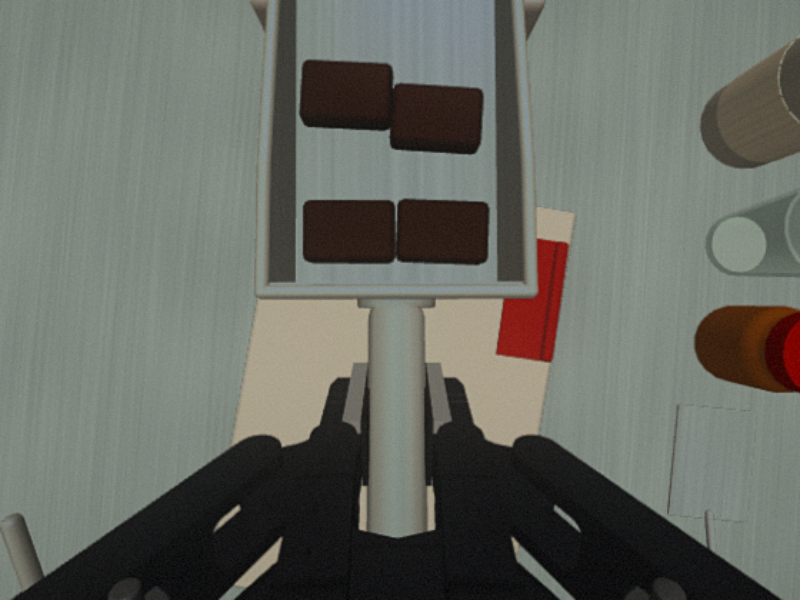

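View pics/s7.png

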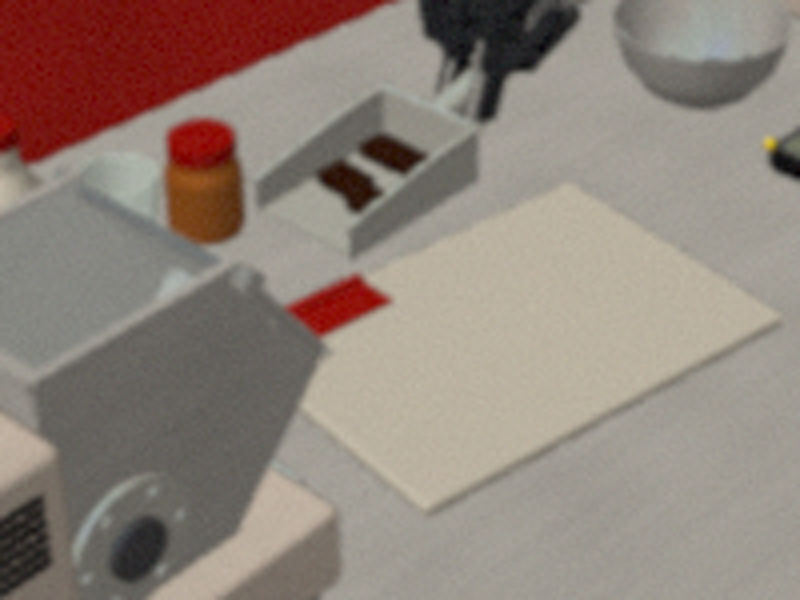

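View pics/c7.png

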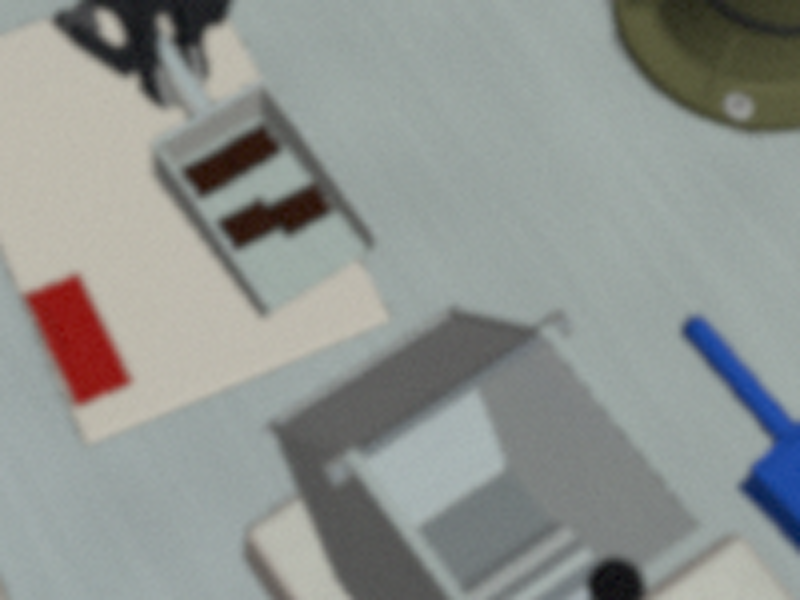

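```bash
python3 - <<'E'
from h import *
import pickle
np.set_printoptions(precision=0,suppress=True)
d=pickle.load(open("v7.pkl","rb"));cs=cam(*d["side"]);cc=cam(*d["scene"]);cw=cam(*d["wrist"])
o=lip2origin(mill2w((-170,0,192)),MH,0)
q=[[60,-42,0],[60,-42,25],[60,42,0],[60,42,25],[-60,-42,40],[-60,42,40]]
pts=[o+Rz(MH).apply(p) for p in q]
a=(proj(cs,pts)-[160,180])*4;b=(proj(cc,pts)-[240,180])*4;w=proj(cw,pts)/.7
for i in range(6): print(q[i],"side",a[i],"scene",b[i],"wrist",w[i])
m=[[-115,-66,169],[-115,66,169],[-50,-80,255],[-50,80,255],[-50,0,255]]
pts=[mill2w(p) for p in m]
a=(proj(cs,pts)-[160,180])*4;b=(proj(cc,pts)-[240,180])*4
for i in range(5): print(m[i],"side",a[i],"scene",b[i])
E
```

```text
[60, -42, 0] side [253. 211.] scene [258. 317.] wrist [502.  -8.]
[60, -42, 25] side [251. 178.] scene [261. 300.] wrist [518. -58.]
[60, 42, 0] side [348. 259.] scene [369. 248.] wrist [291.  -8.]
[60, 42, 25] side [347. 225.] scene [373. 230.] wrist [274. -58.]
[-60, -42, 40] side [378.  86.] scene [149. 142.] wrist [535. 290.]
[-60, 42, 40] side [474. 128.] scene [261.  77.] wrist [257. 289.]
[-115, -66, 169] side [166. 263.] scene [277. 422.]
[-115, 66, 169] side [316. 345.] scene [449. 311.]
[-50, -80, 255] side [ 59. 183.] scene [334. 472.]
[-50, 80, 255] side [247. 284.] scene [559. 323.]
[-50, 0, 255] side [149. 232.] scene [449. 396.]
```

```bash
cat > pics_.py <<'E'
from cell import arm, fingers, vision
from h import *
import pickle
def snap(k):
    o={}
    for n in ("wrist","side","scene"):
        s=arm.get_state();im=vision.get_image(n);o[n]=(im,(s["position"],s["tcp_rot"]))
    pickle.dump(o,open(f"v{k}.pkl","wb"))
    w=cv2.resize(o["wrist"][0]["frame"],(400,300))
    a=cv2.resize(o["side"][0]["frame"][180:330,140:340],(400,300),interpolation=cv2.INTER_CUBIC)
    b=cv2.resize(o["scene"][0]["frame"][180:330,260:460],(400,300),interpolation=cv2.INTER_CUBIC)
    z=cv2.resize(o["scene"][0]["frame"],(400,300))
    cv2.imwrite(f"pics/m{k}.png",np.vstack([np.hstack([w,a]),np.hstack([b,z])]))
def st(tag=""):
    s=arm.get_state();np.set_printoptions(precision=2,suppress=True);print(tag,s["clock"],s["contact_force"],s["torque"],round(s["grip_width"],3))
E
python3 - <<'E'
from pics_ import *
def go(l,p,v):
    P,r=tp(lip2origin(mill2w(l),MH,p),MH,p); arm.servo_line(P,r,vel=v)
go((-130,0,195),0,100);st()
go((-90,0,195),0,70);st()
go((-65,0,195),0,60);st()
snap(8)
E
```

```text
15.1 [-0.62 -1.07 -3.11] [-0.73 -0.04  0.02] 0.198
 15.825 [-0.17 -0.66 -1.78] [-0.79 -0.02  0.02] 0.196
 16.3917 [-0.67 -1.95 -1.64] [-0.95 -0.03 -0.01] 0.191
```

View pics/m8.png

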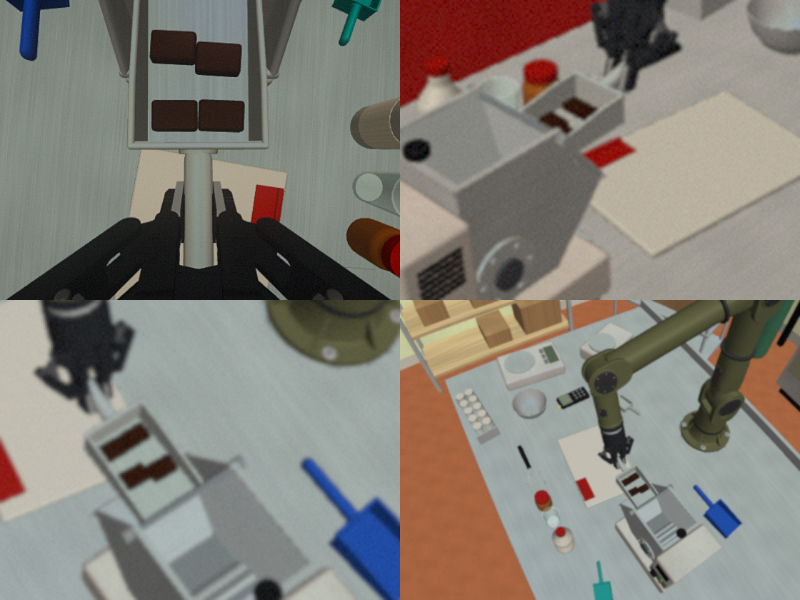

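The wrist view shows the scoop centred in the mouth (mouth edges at x≈122 and 275, scoop middle at 198), pushing the flap, with the blocks still in place. Next I tip it.

```bash
python3 - <<'E'
from pics_ import *
def go(l,p,v):
    P,r=tp(lip2origin(mill2w(l),MH,p),MH,p); arm.servo_line(P,r,vel=v)
for i,p in enumerate(np.arange(5,41,5)):
    f=p/40
    go((-65+35*f,0,195-43*f),p,70 if p<25 else 50)
    st(p)
arm.hold(0.8); st("hold"); snap(9)
E
```

```text
5 16.8 [ 0.4  -2.38 -2.97] [-1.08 -0.16 -0.09] 0.196
10 17.0667 [ 0.55 -4.15 -1.71] [-1.12 -0.1  -0.15] 0.196
15 17.3417 [ 0.87 -3.79 -3.55] [-1.13 -0.07 -0.04] 0.193
20 17.625 [-0.83 -2.07 -2.14] [-1.12  0.05 -0.04] 0.193
25 17.975 [ 0.14 -3.34 -4.17] [-0.92  0.12  0.01] 0.197
30 18.3333 [-0.86 -2.36 -4.66] [-0.77  0.12 -0.06] 0.197
35 18.7 [ 0.74 -2.35 -5.21] [-0.49  0.11 -0.08] 0.195
40 19.0833 [-0.34 -3.   -4.7 ] [-0.29  0.1  -0.08] 0.192
hold 19.8833 [-0.23 -2.47 -2.43] [-0.33  0.15 -0.14] 0.194
```

View pics/m9.png

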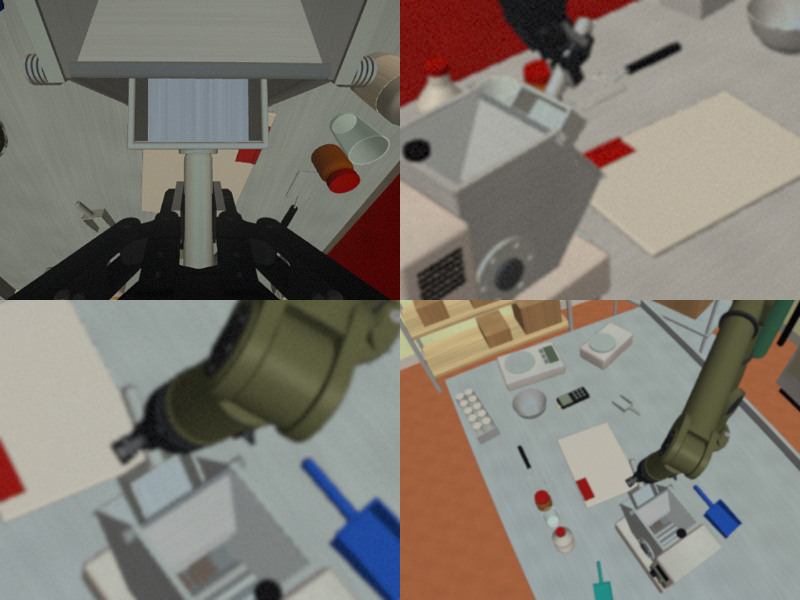

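```bash
python3 - <<'E'
from pics_ import *
o=pickle.load(open("v9.pkl","rb"))
a=cv2.resize(o["scene"][0]["frame"][240:350,300:420],(800,600)[:2],interpolation=cv2.INTER_CUBIC)
cv2.imwrite("pics/x9.png",cv2.convertScaleAbs(a,alpha=1.4))
b=cv2.resize(o["wrist"][0]["frame"][0:220,100:460],(800,490),interpolation=cv2.INTER_CUBIC)
cv2.imwrite("pics/y9.png",b)
E
```

```text
(no output)
```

View pics/x9.png

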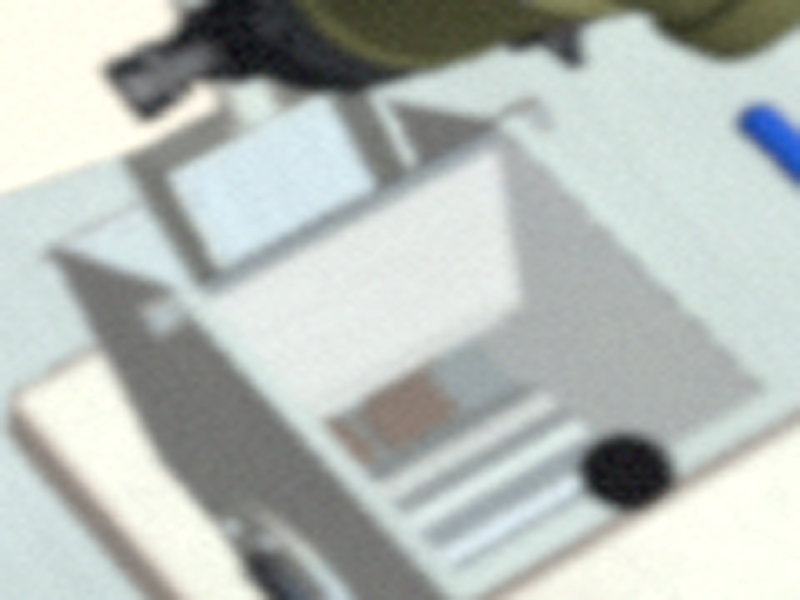

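View pics/y9.png

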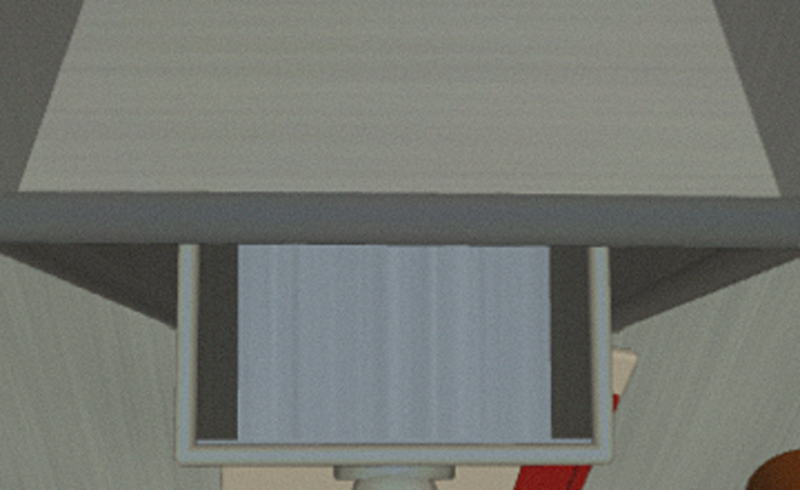

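```bash
python3 - <<'E'
from pics_ import *
def go(l,p,v):
    P,r=tp(lip2origin(mill2w(l),MH,p),MH,p); arm.servo_line(P,r,vel=v)
go((-32,0,156),47,60); arm.hold(0.5); st()
go((-30,0,152),40,60)
for p in (30,20,10,0):
    f=p/40
    go((-65+35*f,0,195-43*f),p,70); st(p)
go((-90,0,196),0,80)
snap(10)
go((-170,0,197),0,110); arm.hold(0.4); st("out"); snap(11)
o=pickle.load(open("v11.pkl","rb"))
a=cv2.resize(o["scene"][0]["frame"][240:350,300:420],(800,600)[:2],interpolation=cv2.INTER_CUBIC)
cv2.imwrite("pics/x11.png",cv2.convertScaleAbs(a,alpha=1.4))
E
```

```text
21.0083 [-0.52 -2.44 -3.72] [-0.07  0.13 -0.08] 0.195
30 21.9583 [ 1.   -2.49 -2.7 ] [-0.65 -0.14 -0.16] 0.196
20 22.4 [ 0.69 -2.81 -3.51] [-1.05 -0.19 -0.21] 0.196
10 22.8083 [ 1.03 -2.62 -3.19] [-1.39 -0.09 -0.27] 0.194
0 23.1833 [ 1.23 -1.24 -2.53] [-1.25 -0.12 -0.07] 0.197
out 25.075 [ 0.12 -0.54 -2.38] [-0.68 -0.08  0.03] 0.193
```

View pics/m11.png

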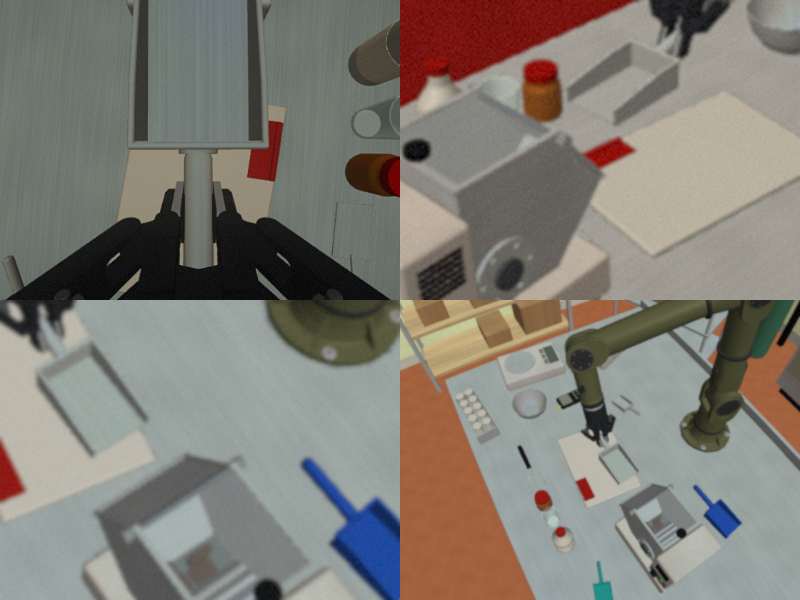

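View pics/x11.png

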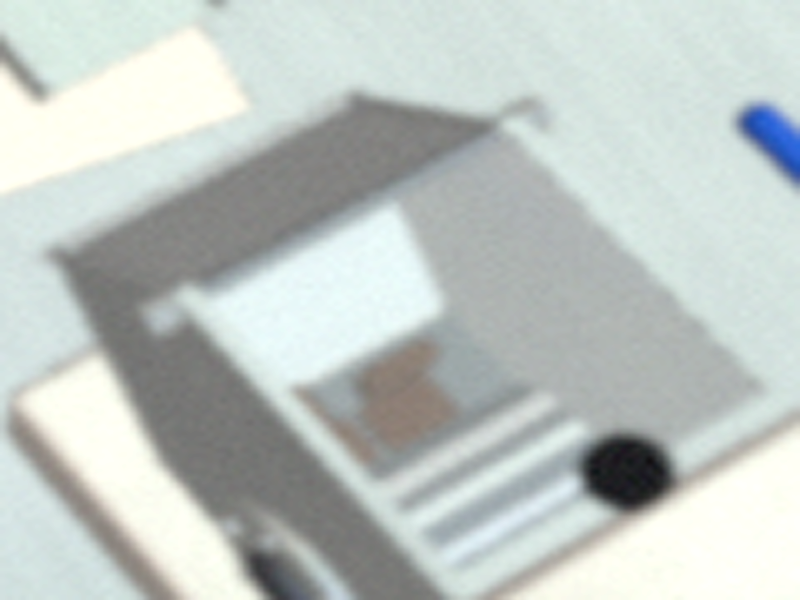

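```bash
python3 - <<'E'
from pics_ import *
O=np.array([474,-75,12.]);H=77
P,r=tp(O+[0,0,170],H,0); arm.servo_line(P,r,vel=120)
P,r=tp(O+[0,0,15],H,0); arm.servo_line(P,r,vel=110); arm.hold(.2); st("above")
f0=arm.get_state()["contact_force"][2]
for dz in (6,3,1.5,0,-1,-2):
    P,r=tp(O+[0,0,dz],H,0); arm.servo_line(P,r,vel=25); arm.hold(.1); st(dz)
    if arm.get_state()["contact_force"][2]-f0>1.8: break
snap(12)
o=pickle.load(open("v12.pkl","rb"))
cv2.imwrite("pics/s12.png",cv2.resize(o["side"][0]["frame"][180:300,250:410],(800,600),interpolation=cv2.INTER_CUBIC))
E
```

```text
above 28.1667 [ 0.5  -0.35 -2.3 ] [-0.67  0.15 -0.04] 0.192
6 28.775 [ 0.25 -0.06 -2.77] [-0.67  0.11  0.  ] 0.198
3 29.1417 [-0.28  0.37 -2.03] [-0.63  0.18  0.02] 0.196
1.5 29.4917 [-0.19  0.3  -2.39] [-0.65  0.17  0.07] 0.195
0 29.8417 [ 0.83 -0.75  1.05] [-0.37  0.16 -0.06] 0.197
```

View pics/s12.png

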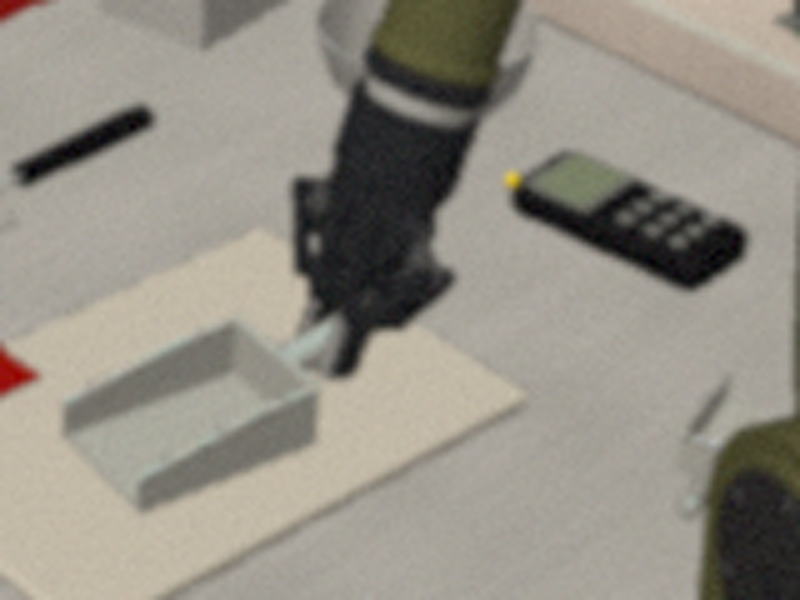

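```bash
python3 - <<'E'
from pics_ import *
fingers.gripper_open(); arm.hold(.2); st("open")
s=arm.get_state();ax=R.from_rotvec(s["tcp_rot"]).as_matrix()[:,0]
arm.servo_line(s["position"]-150*ax,vel=100); arm.hold(.3); st("up")
snap(13)
o=pickle.load(open("v13.pkl","rb"))
a=cv2.resize(o["scene"][0]["frame"][240:350,300:420],(800,600)[:2],interpolation=cv2.INTER_CUBIC)
cv2.imwrite("pics/x13.png",cv2.convertScaleAbs(a,alpha=1.4))
c=cam(*o["wrist"])
E
```

```text
open 30.8667 [0.24 0.44 0.07] [-0.31  0.07  0.01] 0.999
up 32.8167 [-0.69  0.17 -0.35] [-0.33  0.05 -0.  ] 0.998
```

View pics/m13.png

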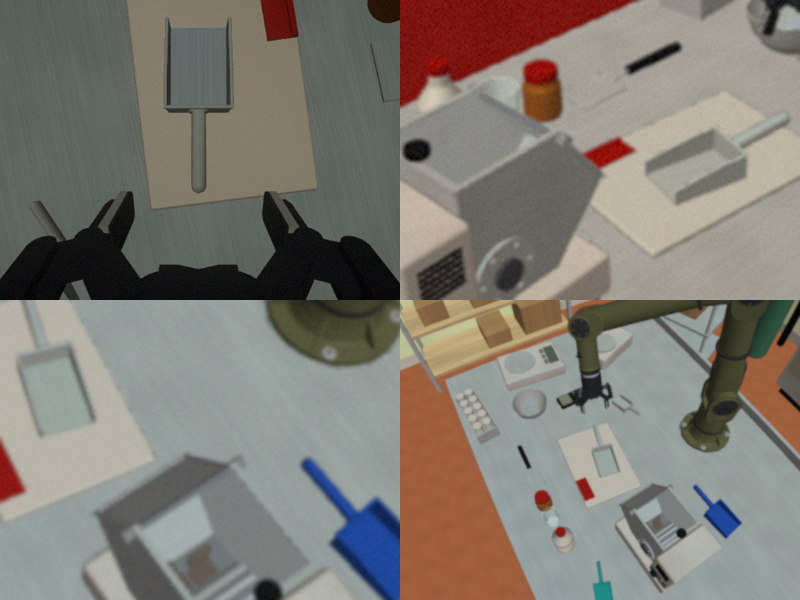

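View pics/x13.png

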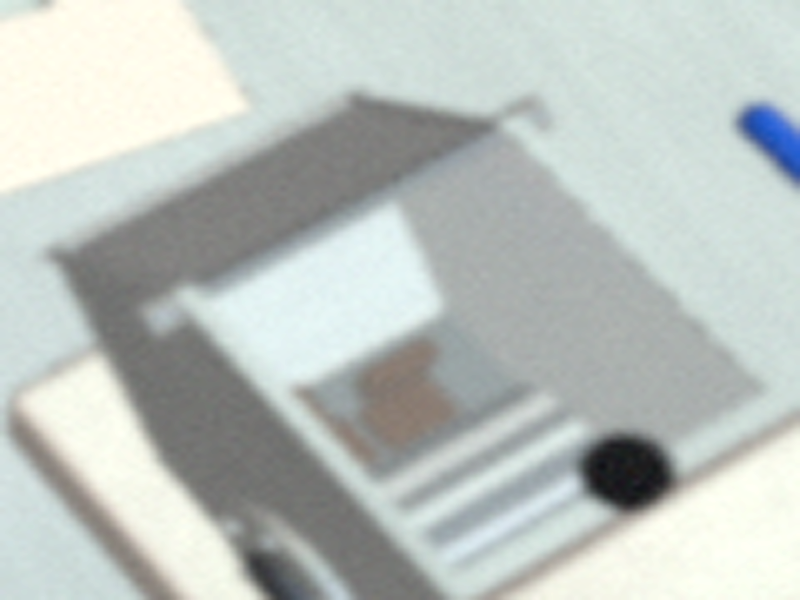

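```bash
python3 - <<'E'
from pics_ import *
st(); print(arm.hand_in())
E
```

```text
32.9667 [-0.16 -0.52 -0.31] [-0.33  0.05  0.03] 1.003
the job is handed in; nothing more can be done
None
```

I fed the scoop of blocks to the mill, took the scoop out so the flap shut, and set it back on the white board. The job was handed in at 33 s of the 67 s allowed; no verdict was reported.

**What I did:** I gripped the grey scoop by its handle and carried it level into the mouth. Pushing the flap open, I tipped it to 40° and then 47°, and withdrew it the way it went in.

**Problem on the way:** The first grip closed on nothing. Two camera views put the real fingertips about 42 mm behind the reported TCP, so I corrected for that, and the second grip held throughout.

**Last checks:**
- **Scoop:** It is empty and stands on the board near the board's centre. It looks flat in the wrist and side views. I did not measure the tilt.
- **Flap:** It looks the same as in the first picture, shut. I could not read its angle.
- **Blocks:** Two lie in plain view in the chamber, and a brown strip at its left wall looks like the rest. I could not count four separately, but none remains in the scoop or shows on the bench.
- **Everything else:** The other things stand where they were in the pictures, and the gripper is clear of the bench, reading about 0.6 N.

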